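Fetch the plane from behind the jars in the tool tray

ROBOT

A 7-joint arm with a two-finger parallel gripper is mounted at the origin on the work surface. World frame = base frame: x ahead of the robot, y to its left, z up, the work surface at z = 0. Lengths are in m, angles in rad, forces in N, time in s.
With the tool pointing down it reaches from about 0.35 to 0.9 m from the base axis. Payload 8.1 kg.
Tool frame: the origin (TCP) lies at the centre of the arm's flange, where the gripper is bolted on; the fingertips stand 178 mm ahead of it and the grasp point (between the pads) lies 159 mm ahead of it; z points along the fingers, y is the direction in which the jaws open and shut (so a half turn about z gives the same grasp; the last joint's range is limited). The gripper opens to 92 mm and grips with 3 to 60 N. Pads are 19 mm wide; open, the fingers measure 130 mm over their backs; the gripper's body (75 mm by 190 mm) begins 47 mm behind the grasp point.
Start: joints at [-1.326, 0.434, 0.025, 1.573, -0.012, 1.134, -0.075], TCP at [0.213, 0.588, 0.405] pointing down, gripper open.
Joint ranges: [-2.62, 2.62], [-0.44, 2.09], [-1.27, 1.32], [0.08, 2.57], [-1.32, 4.46], [0.12, 2], [-2.74, 2.74]. Speed limits (rad/s): [2.22, 2.22, 3.01, 3.01, 3.14, 3.14, 3.14].

INTERFACE

Orientations are given as a rotation vector (axis times angle).
In Python, from cell import arm gives the robot as it stands. The module is installed in compiled form; this text tells all that it offers.
- The arm moves only by the tool move_arm, never from a script. Its argument "steps" is a list of rows, each a list of 4 numbers: the shift along the tool's x, y, z in mm, then the turn about the tool's z in rad. In form: [[x, y, z, twist], ...]. A call has 1 to 20 rows; each row is the pose to reach, as a shift and turn from the pose commanded when the call began, along the tool's axes at that moment; what a row does not reach only later rows make up. A row lasts 1/8 s, in which the tool goes at most 62.5 mm and 10.7 degrees, less where a joint would pass 70% of its speed; a pose out of reach is approached as far as the arm can. A call with a gripper value outside its range is refused whole. "grip" is the finger opening in mm, from 0 to 91.8, set as the call begins (left out, the last holds). The fingers move at their own pace and stop on an object; "grip_force" is the grip in N (left out, the last holds). Time passes only in rows, so rows that repeat a pose let the fingers close. It gives the time, the measured TCP pose, the force and the opening at its end, in the units of the state.
- arm.observe(): the state, without advancing time (a new reading comes with each control period).
- arm.get_image(name): name is "side" or "top" or "wrist"; returns the picture (400x640x3 uint8, red, green, blue); there is no depth.
- arm.camera_info(name): a dict with "mtx" (3x3 intrinsics, pixels), "pose" (4x4, takes a point from camera to world coordinates); the wrist camera has in their place "T_tool_cam" (4x4, takes a point from camera to tool coordinates, whose origin is the TCP and whose axes are the flange's). Camera axes: x right, y down, z forward; pixel columns grow to the right and rows downward; lengths in m; the calibration is good to about 2 mm. A picture is of the moment at which its call begins: read the wrist's pose just before it. camera_info takes no time and is no camera call.
- arm.sign_off(): hands the job in, once; it reports no verdict.
The state is a dict: "clock": time; "joints": joint angles; "dq": joint speeds; "joint_efforts": joint torques, N m; "position": TCP position; "ee_rot": TCP orientation; "force": force on the tool from outside, world axes, zero at the start; "ft_torque": the same for the moment, N m; "width": opening from 0.0 (shut) to 1.0 (fully open).
Only numpy, scipy, OpenCV 4.12 (cv2) and the standard library are available. Lean on these libraries where they do the work, as an engineer would, in place of code of your own. Each camera call takes 0.05 s, during which the arm holds its last target.

TASK

First move the glass jar, the tin and the glue bottle out of the tool tray onto the black rubber mat, standing upright, leaving the wooden plane where it is. Then fetch the plane from behind them and set it sole down on the middle of the clamped board, lengthwise along it (either way round), and leave it there. Finally put the jar, the tin and the bottle back upright, each on the very cork pad where it stood at the start, without knocking anything over or disturbing the mallet, square and chisel.

Things in the scene. Friction and masses are not known exactly. Their poses are not given: they have to be found in the camera images.
- jar_center (a point): Clear glass screw jar with brass screws inside and a flat brass lid, round, upright: glass 50 mm diameter up to 46 mm, lid 47 mm, 60 mm tall in all. The point is on its axis half-way up (30 mm above its underside); z is its axis. About 0.25 kg.
- tin_center (a point): Low round wax tin of plain metal with a dark top, 62 mm diameter (the broadest of the three), 46 mm tall. The point is on its axis half-way up (23 mm above its underside); z is its axis. About 0.18 kg.
- bottle_center (a point): White plastic glue bottle with paper band, round, 48 mm diameter up to 58 mm, then narrowing to a nozzle, 88 mm tall in all. The point is on its axis half-way up (44 mm above its underside); z is its axis. About 0.16 kg.
- plane_center (a point): Wooden smoothing plane: a block 220 mm long (its x), 50 mm wide (its y), 50 mm high, flat sole down (z up), with a steel iron and wedge sticking up near the middle and a small turned knob 88 mm towards +x, at most 68 mm high in all. The point is at the block's centre, 25 mm above the sole. About 0.6 kg. At the start it stands behind the row of three in the tray, about 5 to 12 mm from them, its x along the tray's y.
- tray: Shallow plywood tool tray fixed to the bench, 170 mm (its x) by 320 mm (its y), floor 6 mm thick with a rim 12 mm high and 5 mm thick. Origin at the centre of its underside, x pointing away from the robot. Three round cork pads, 68 mm diameter, flush in its floor at x = -46 mm and y = -100, 0 and +100 mm: the jar, tin and bottle start on them, one on each (within 2 mm of its centre) in any order. The plane starts at x = +15 mm, y = 0.
- mat: Black rubber mat fixed to the bench, the side area, 310 mm (its x) by 140 mm (its y), 3 mm thick, to the left or right of the tray. Origin at the centre of its underside, x along its length.
- board: Pale wooden board clamped on the bench between two small dark dogs (18 mm high) at its ends, 300 mm long (its x), 80 mm wide (its y), 22 mm thick, on the other side of the tray from the mat. Origin at the centre of its underside, x along its length. Fixed.
- mallet: Bystander: joiner's wooden mallet lying beyond the tray, about 235 mm long along its x; head 60 x 110 x 70 mm centred at x = 200 mm. Origin on the bench under the end of its handle, the end nearest the robot. Leave alone.
- square: Bystander: try square lying flat beyond the tray, steel blade 180 mm along its x, dark wooden stock 120 mm along its y, 18 mm high. Origin on the bench at the corner where they meet, the end nearest the robot. Leave alone.
- chisel: Bystander: chisel lying beyond the tray, 258 mm along its x, pale wooden handle 26 mm high. Origin on the bench under the butt of its handle, the end nearest the robot. Leave alone.
Mind the look-alikes: they are no part of the job. What is shaped like the part that bears tin_center but pink is not meant. Leave any green look-alike of the part that bears bottle_center alone.

How it is judged:
By the outcome, as a careful person would: the job done as asked, in the order asked, and still so for the second after the job is handed in, with the robot touching nothing.
It also fails if it takes over 144 s, if anything falls off the work surface, if the arm or the gripper's body presses on something with over 40 N, if the wrist force passes 120 N, or if a joint passes its speed limit or range.

## Working session

There is one attempt and no reset: what is moved stays moved. The work goes in short steps, Python scripts to look and compute and a tool call to move; the robot and the scene stay as the last step left them, time stands still between calls to the robot, and variables do not carry over. Pictures are saved under pics/ and viewed, and the job is handed in when it is done.

Besides the shell and the picture viewer there is one more tool, called after "Request:" as name(argument=value, ...), one argument or row to a line, values as JSON. move_arm: Moves the arm, as the interface text tells. Its arguments: {"type":"object","properties":{"steps":{"type":"array"},"grip":{"type":"number"},"grip_force":{"type":"number"}},"required":["steps"]}

```bash
mkdir -p pics; python3 - <<'E'
from cell import arm
import cv2
s=arm.observe(); print({k:(v if not hasattr(v,'round') else v) for k,v in s.items()})
for n in ['top','side']:
    im=arm.get_image(n); cv2.imwrite(f'pics/{n}0.png',im[:,:,::-1]); ci=arm.camera_info(n); print(n,ci)
print(arm.camera_info('wrist'))
E
```

```text
{'clock': 0.0, 'joints': array([-1.3255752 ,  0.43518978,  0.02499417,  1.57411752, -0.01161585,
        1.13400086, -0.07516575]), 'dq': array([-0.00294322,  0.00059403, -0.0007767 , -0.0022625 , -0.00073872,
        0.00113275,  0.00016028]), 'joint_efforts': array([ 7.90473878e-04, -6.67847300e+01,  9.85505171e-01, -3.14457214e+01,
       -6.04988867e-02,  4.32220974e-02,  1.82953181e-04]), 'position': array([0.21298666, 0.58732929, 0.40395772]), 'ee_rot': array([-5.43832667e-01, -3.09402458e+00,  2.45703857e-03]), 'force': array([ 0.66180035, -1.13372982, -0.92744104]), 'ft_torque': array([-0.00061444, -0.0496432 ,  0.01232496]), 'width': 0.9993840529704001}
top {'mtx': array([[489.52493159,   0.        , 321.34288007],
       [  0.        , 489.52493159, 200.23935587],
       [  0.        ,   0.        ,   1.        ]]), 'pose': array([[ 2.47985169e-02, -9.84094800e-01,  1.75904683e-01,
         3.33744231e-01],
       [-9.99685594e-01, -2.50640325e-02,  7.12522338e-04,
        -6.87147963e-03],
       [ 3.70769116e-03, -1.75867047e-01, -9.84406946e-01,
         1.22576738e+00],
[... 328 characters left out ...]
    [-0.49996566, -0.41699965,  0.75904257, -0.83701156],
       [-0.02353775, -0.8695803 , -0.49323024,  0.59996776],
       [ 0.        ,  0.        ,  0.        ,  1.        ]])}
{'mtx': array([[329.82128828,   0.        , 319.63254326],
       [  0.        , 329.82128828, 202.92357802],
       [  0.        ,   0.        ,   1.        ]]), 'T_tool_cam': array([[ 1.12368977e-04, -9.57133267e-01, -2.89647885e-01,
         7.80018291e-02],
       [ 9.99998097e-01,  6.71725928e-04, -1.83174985e-03,
        -5.25260102e-04],
       [ 1.94779271e-03, -2.89647128e-01,  9.57131521e-01,
         2.08236596e-02],
       [ 0.00000000e+00,  0.00000000e+00,  0.00000000e+00,
         1.00000000e+00]])}
```

View pics/top0.png

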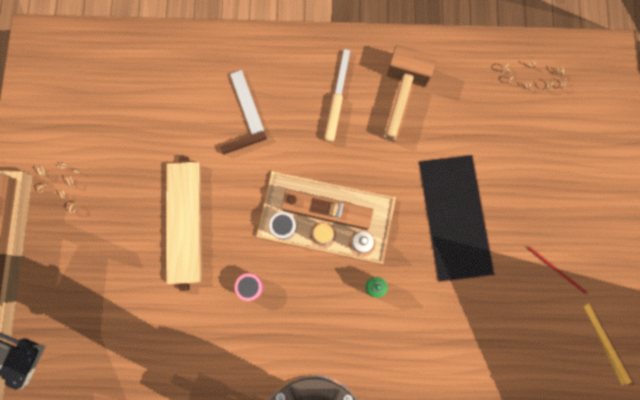

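View pics/side0.png

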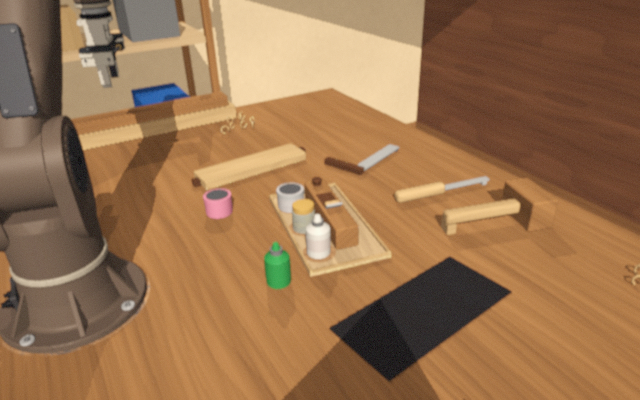

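Top view: the tin (dark top, plain metal) is at (282,225), the jar at (323,234) and the white bottle at (363,242). The plane lies behind them at about (323,208). The look-alikes are the pink tin at (248,287) and the green bottle at (377,287), both outside the tray. The mat is on the right and the board on the left. Next I'll take an enlarged crop and measurements.

```bash
cat > h.py <<'E'
import numpy as np, cv2
from cell import arm
from scipy.spatial.transform import Rotation as R
def ray(name,uv,z,T=None):
    ci=arm.camera_info(name); K=ci['mtx']; P=ci['pose'] if T is None else T
    d=P[:3,:3]@np.linalg.solve(K,[uv[0],uv[1],1.]); o=P[:3,3]
    return (o+d*(z-o[2])/d[2])
def proj(name,X,T=None):
    ci=arm.camera_info(name); P=ci['pose'] if T is None else T
    p=ci['mtx']@(P[:3,:3].T@(np.asarray(X)-P[:3,3])); return p[:2]/p[2]
def wristT():
    s=arm.observe(); T=np.eye(4); T[:3,:3]=R.from_rotvec(s['ee_rot']).as_matrix(); T[:3,3]=s['position']
    return T@arm.camera_info('wrist')['T_tool_cam']
E
python3 - <<'E'
from h import *
im=cv2.imread('pics/top0.png')
cv2.imwrite('pics/crop0.png',cv2.resize(im[160:310,230:400],None,fx=4.6,fy=4,interpolation=cv2.INTER_CUBIC)[:600,:800])
hsv=cv2.cvtColor(im,cv2.COLOR_BGR2HSV)
def rect(m,z,lab):
    c=max(cv2.findContours(m.astype(np.uint8),0,2)[0],key=cv2.contourArea)
    r=cv2.minAreaRect(c); b=cv2.boxPoints(r)
    W=np.array([ray('top',p,z)[:2] for p in b]); print(lab,r,'ctr',W.mean(0).round(4),'sides',np.linalg.norm(W-np.roll(W,1,0),axis=1).round(3)); print(W.round(3).tolist())
    e=W-np.roll(W,1,0); e=e[np.argmax(np.linalg.norm(e,axis=1))]; print('long axis deg',np.degrees(np.arctan2(e[1],e[0])))
m=np.zeros(im.shape[:2],bool); m[140:295,410:505]=(im[140:295,410:505].max(2)<45); rect(m,.003,'mat')
m=np.zeros(im.shape[:2],bool); s=hsv[150:295,155:212]; m[150:295,155:212]=(s[...,2]>190)&(s[...,1]<140); rect(m,.022,'board')
for n,p,z in [('tin',(282,225),.052),('jar',(323,234),.066),('bot',(363,242),.064)]: print(n,ray('top',p,z).round(3))
E
```

```text
mat ((462.1812744140625, 253.10914611816406), (47.711097717285156, 54.121036529541016), 82.40535736083984) ctr [ 0.4279 -0.3602] sides [0.118 0.137 0.118 0.135]
[[0.476, -0.286], [0.497, -0.422], [0.38, -0.433], [0.359, -0.3]]
long axis deg -80.97898607854263
board ((183.49998474121094, 221.49996948242188), (36.99999237060547, 126.99998474121094), -0.0) ctr [0.4903 0.3342] sides [0.089 0.318 0.094 0.317]
[[0.331, 0.367], [0.647, 0.393], [0.65, 0.299], [0.333, 0.278]]
long axis deg 4.632117459359149
tin [0.48  0.087 0.052]
jar [ 0.46  -0.012  0.066]
bot [ 0.443 -0.107  0.064]
```

View pics/crop0.png

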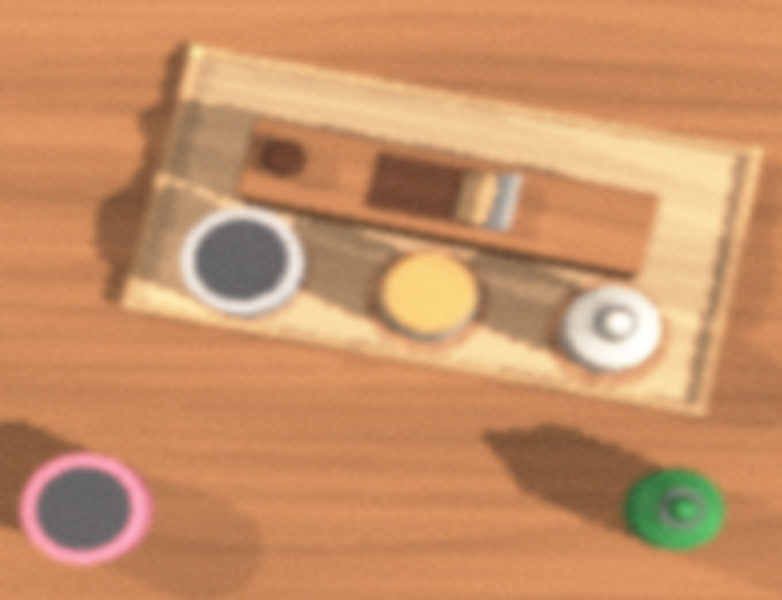

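The crop confirms the three targets in the tray: plain-metal tin (282,225), brass-lid jar (322,233) and white bottle (363,241). Both look-alikes stand outside it. Next I'll refine the fixed pieces from their corners.

```bash
python3 - <<'E'
from h import *
im=cv2.imread('pics/top0.png'); hsv=cv2.cvtColor(im,cv2.COLOR_BGR2HSV)
def ax(W,lab):
    W=np.array(W); e=np.roll(W,-1,0)-W
    print(lab,'ctr',W.mean(0).round(4),'sides',np.linalg.norm(e,axis=1).round(4),'deg',np.degrees(np.arctan2(e[:,1],e[:,0])).round(2))
def corners(m,z,lab):
    c=max(cv2.findContours(m.astype(np.uint8),0,2)[0],key=cv2.contourArea)
    W=np.array([ray('top',p[0],z)[:2] for p in c]).astype(np.float32)*1000
    r=cv2.minAreaRect(W); b=cv2.boxPoints(r)/1000; ax(b,lab)
t=[(271.3,171.3),(395.2,197.5),(383.3,263),(256.5,236.3)]
ax([ray('top',p,.012)[:2] for p in t],'tray')
m=np.zeros(im.shape[:2],bool);s=hsv[140:295,410:505]; m[140:295,410:505]=(s[...,2]<70); corners(m,.003,'mat')
m=np.zeros(im.shape[:2],bool); s=hsv[150:295,155:212]; m[150:295,155:212]=(s[...,2]>170)&(s[...,1]<125)
corners(m,.022,'board'); 
print(im[220,150:215:3].tolist())
cv2.imwrite('pics/bd.png',cv2.resize(np.hstack([im[145:300,150:220],cv2.cvtColor(m.astype(np.uint8)*255,8)[145:300,150:220]]),None,fx=3.8,fy=3.8))
E
```

```text
tray ctr [ 0.5094 -0.0196] sides [0.3209 0.1675 0.3206 0.1693] deg [-100.74  169.82   79.57  -10.09]
mat ctr [ 0.5184 -0.3458] sides [0.1369 0.3047 0.1369 0.3047] deg [ -81.46    8.54   98.54 -171.46]
board ctr [0.4872 0.3344] sides [0.0854 0.3032 0.0854 0.3032] deg [ -85.39    4.61   94.61 -175.39]
[[88, 133, 203], [90, 134, 204], [91, 136, 205], [87, 131, 199], [62, 92, 139], [73, 108, 154], [153, 219, 250], [158, 223, 252], [160, 223, 252], [160, 223, 252], [168, 232, 253], [166, 230, 253], [164, 229, 253], [168, 231, 253], [164, 228, 253], [164, 228, 253], [145, 208, 246], [94, 140, 199], [82, 125, 188], [83, 127, 189], [86, 129, 192], [93, 142, 213]]
```

View pics/bd.png

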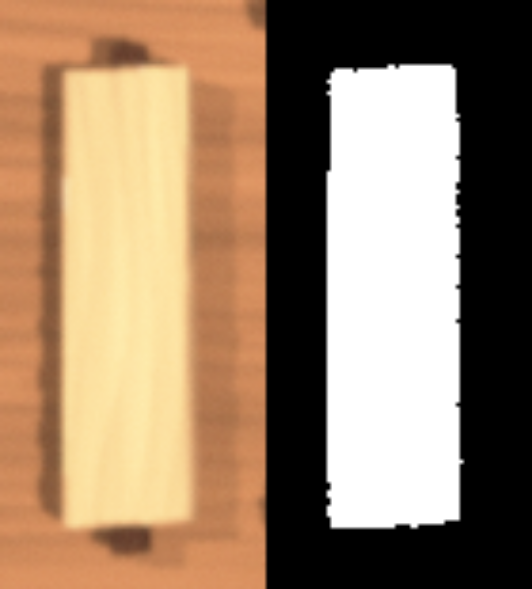

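Now I'll set the jaw heading along the tray's y (twist −0.17) and stop over the board for a look on the way.

```bash
cat >> h.py <<'E'
def goal(xy,z_grasp=None,head=None):
    "tool-frame shift (mm) so the grasp point gets to xy / height z, tool pointing down; head=heading of tool y (deg)"
    s=arm.observe(); M=R.from_rotvec(s['ee_rot']).as_matrix()
    p=s['position']; z=p[2] if z_grasp is None else z_grasp+.159
    d=M.T@(np.array([xy[0],xy[1],z])-p)*1000
    h=np.degrees(np.arctan2(M[1,1],M[0,1]))
    tw=0 if head is None else -np.radians((head-h+180)%360-180)
    return d.round(1),'twist %.3f'%tw,'head %.2f'%h,'tilt',M[:,2].round(4)
E
python3 - <<'E'
from h import *
print(goal((.42,.33),None,79.7))
E
```

```text
(array([-282.4, -171.4,    0.3]), 'twist -0.168', 'head 70.07', 'tilt', array([-3.0e-04, -1.3e-03, -1.0e+00]))
```

Request:
move_arm(
  steps=[
    [-47, -29, 0, -0.05],
    [-94, -58, 0, -0.1],
    [-141, -86, 0, -0.168],
    [-188, -114, 0, -0.168],
    [-235, -142, 0, -0.168],
    [-282, -171, 0, -0.168],
    [-282, -171, 0, -0.168],
    [-282, -171, 0, -0.168],
    [-282, -171, 0, -0.168],
  ],
)

```text
clock: 1.23
position: [0.4189, 0.332, 0.4045]
ee_rot: [-0.278, -3.129, -0.0]
force: [0.5, 0.3, 0.1]
width: 0.999
```

```bash
python3 - <<'E'
from h import *
T=wristT(); im=arm.get_image('wrist'); cv2.imwrite('pics/wb.png',im[:,:,::-1]); np.save('wb.npy',T)
s=arm.observe(); print(s['clock'],s['position'],s['joints'].round(2)); print(goal((.45,-.02),None,79.7))
E
```

```text
1.275 [0.4189068  0.33192455 0.40458009] [-0.84  0.29  0.09  1.8  -0.03  1.06  0.65]
(array([-9.270e+01, -3.409e+02, -1.000e-01]), 'twist 0.002', 'head 79.84', 'tilt', array([-5.e-04,  2.e-04, -1.e+00]))
```

View pics/wb.png

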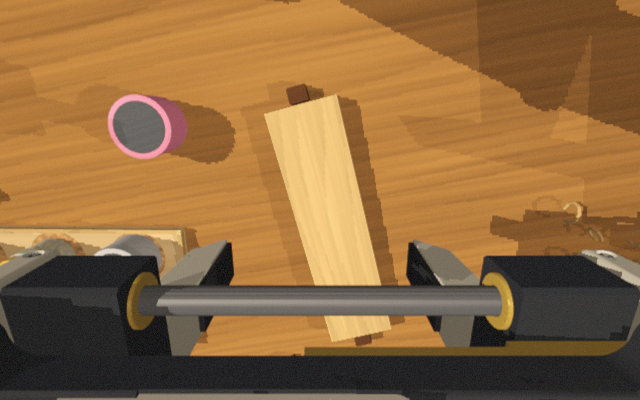

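The board is at corners (265,114), (338,95), (391,329), (331,341), with the pink tin at (146,127). The gripper hides the lower half of the view.

```bash
python3 - <<'E'
from h import *
T=np.load('wb.npy'); im=cv2.imread('pics/wb.png'); hsv=cv2.cvtColor(im,cv2.COLOR_BGR2HSV)
q=[(265,114),(338,95),(391,329),(331,341)]
W=np.array([ray('wrist',p,.022,T)[:2] for p in q]); e=np.roll(W,-1,0)-W
print(W.round(4),W.mean(0),np.linalg.norm(e,axis=1),np.degrees(np.arctan2(e[:,1],e[:,0])))
cv2.imwrite('pics/wbc.png',cv2.resize(im[80:360,240:420],None,fx=2.1,fy=2.1))
# project hypothesised tray/board into top check
for p in W: print(proj('top',[*p,.022]).round(1))
E
```

```text
[[0.3421 0.2856]
 [0.3368 0.3649]
 [0.6331 0.3862]
 [0.6379 0.3066]] [0.48746501 0.33582363] [0.07939415 0.29708982 0.0796875  0.29654415] [  93.79332225    4.11087486  -86.59796729 -175.94486112]
[199.  281.2]
[166.1 282.5]
[167.1 163.6]
[198.7 162.5]
```

View pics/wbc.png

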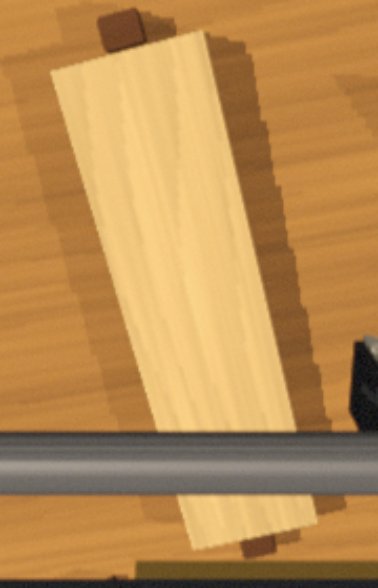

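Request:
move_arm(
  steps=[
    [-19, -57, 0, 0],
    [-38, -114, 0, 0],
    [-57, -171, 0, 0],
    [-76, -228, 0, 0],
    [-95, -285, 0, 0],
    [-113, -341, 0, 0],
    [-133, -341, 0, 0],
    [-133, -341, 0, 0],
    [-133, -341, 0, 0],
  ],
)

```text
clock: 2.4
position: [0.4893, -0.0274, 0.4045]
ee_rot: [-0.279, -3.128, -0.0]
force: [-0.8, 0.1, 0.8]
width: 0.998
```

```bash
python3 - <<'E'
from h import *
T=wristT(); im=arm.get_image('wrist'); cv2.imwrite('pics/wt.png',im[:,:,::-1]); np.save('wt.npy',T)
s=arm.observe(); print(s['clock'],s['position'],s['joints'].round(2))
E
```

```text
2.45 [ 0.48922681 -0.02736397  0.40452419] [-0.31  0.21  0.31  1.91 -0.08  1.03  1.43]
```

View pics/wt.png

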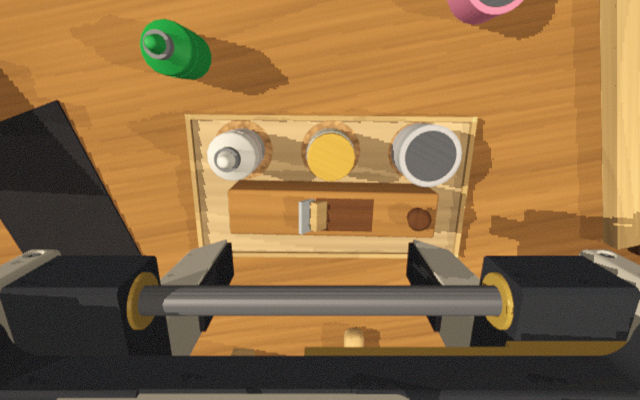

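The wrist view shows the bottle at (235,155), the jar lid at (330,155), the tin at (430,155) and the plane behind them at (333,210), knob on the tin's side.

```bash
python3 - <<'E'
from h import *
T=np.load('wt.npy'); im=cv2.imread('pics/wt.png'); hsv=cv2.cvtColor(im,cv2.COLOR_BGR2HSV)
q=[(187,116),(478,119),(461,257),(199,255)]
W=np.array([ray('wrist',p,.012,T)[:2] for p in q]); e=np.roll(W,-1,0)-W
c=W.mean(0); print('tray',c.round(4),np.linalg.norm(e,axis=1).round(4),np.degrees(np.arctan2(e[:,1],e[:,0])).round(2))
y=np.degrees(np.arctan2(e[0,1],e[0,0]))-90; print(y)
a=np.radians(-10.3); Rm=np.array([[np.cos(a),-np.sin(a)],[np.sin(a),np.cos(a)]])
for yy in (.1,0,-.1): print('pad',yy,(c+Rm@[-.046,yy]).round(4))
print('plane exp',(c+Rm@[.015,0]).round(4))
def blob(m,box,z,lab,hull=True):
    M=np.zeros(m.shape,np.uint8);x0,y0,x1,y1=box; M[y0:y1,x0:x1]=m[y0:y1,x0:x1]
    k=max(cv2.findContours(M,0,2)[0],key=cv2.contourArea); k=cv2.convexHull(k)
    P=np.array([ray('wrist',p[0],z,T)[:2] for p in k],np.float32)
    (cx,cy),r=cv2.minEnclosingCircle(P); el=cv2.fitEllipse(P*1000)
    print(lab,'circ',round(cx,4),round(cy,4),'d',round(2*r*1000,1),'ell',np.round(el[0],1),np.round(el[1],1),'tray',(Rm.T@(np.array(el[0])/1000-c)).round(4))
h,s,v=cv2.split(hsv)
blob((s>120)&(v>140)&(h>18)&(h<30),(303,128,358,182),.066,'jar lid')
blob((s<60),(392,120,470,188),.052,'tin (incl rim/side)')
blob((v<130)&(s<60),(400,128,460,182),.052,'tin dark')
# plane top face
for p in [(230,192),(437,194),(436,237),(229,235)]: print(ray('wrist',p,.056,T)[:2].round(4))
cv2.imwrite('pics/wtc.png',cv2.resize(im[105:265,180:485],None,fx=2.6,fy=2.6))
E
```

```text
tray [ 0.5106 -0.0188] [0.3177 0.1656 0.3241 0.1664] [  79.26   -9.52 -100.6   168.29]
-10.74498091314291
pad 0.1 [0.4832 0.0878]
pad 0 [ 0.4653 -0.0105]
pad -0.1 [ 0.4474 -0.1089]
plane exp [ 0.5253 -0.0214]
jar lid circ 0.4632 -0.0132 d 47.2 ell [463.1 -13.1] [45.9 46.7] tray [-0.0477 -0.003 ]
tin (incl rim/side) circ 0.4795 0.0813 d 72.4 ell [479.5  82.2] [62.7 72. ] tray [-0.0486  0.0938]
tin dark circ 0.4817 0.086 d 50.6 ell [481.9  86. ] [49.7 50.2] tray [-0.047   0.0979]
[ 0.4816 -0.1208]
[0.5212 0.0884]
[0.5688 0.0837]
[ 0.5276 -0.1339]
```

View pics/wtc.png

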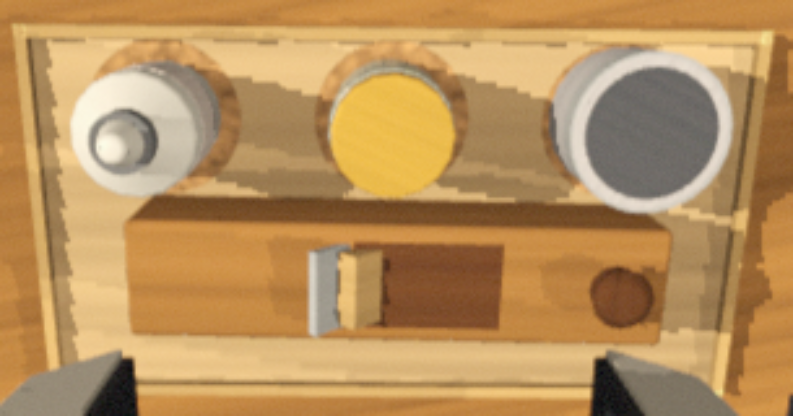

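```bash
python3 - <<'E'
from h import *
T=np.load('wt.npy')
print('nozzle',ray('wrist',(225.6,160.8),.094,T).round(4))
P=np.array([ray('wrist',p,.056,T)[:2] for p in [(229.2,190.4),(437,195),(432.5,236.5),(230,232.7)]]);e=np.roll(P,-1,0)-P
print('plane',P.mean(0).round(4),np.linalg.norm(e,axis=1).round(4),np.degrees(np.arctan2(e[:,1],e[:,0])).round(2))
print(goal((.445,-.111),.046,79.5))
E
```

```text
nozzle [ 0.4452 -0.105   0.094 ]
plane [ 0.5237 -0.0213] [0.2137 0.046  0.2164 0.0467] [  78.54  -10.29 -101.29  166.34]
(array([ 28.6, -90.2, 199.5]), 'twist 0.006', 'head 79.82', 'tilt', array([-8.e-04,  3.e-04, -1.e+00]))
```

Request:
move_arm(
  steps=[
    [14, -44, 40, 0],
    [28, -87, 80, 0],
    [28, -87, 125, 0],
    [28, -87, 160, 0],
    [28, -87, 185, 0],
    [28, -87, 198, 0],
    [28, -87, 198, 0],
    [28, -87, 198, 0],
  ],
  grip=70,
  grip_force=12,
)

```text
clock: 3.45
position: [0.447, -0.1091, 0.2076]
ee_rot: [0.281, 3.128, 0.0]
force: [1.0, 0.2, 0.1]
width: 0.765
```

Request:
move_arm(
  steps=[
    [0, 0, 0, 0],
    [0, 0, 0, 0],
    [0, 0, 0, 0],
    [0, 0, 0, 0],
    [0, 0, 0, 0],
  ],
  grip=40,
  grip_force=12,
)

```text
clock: 4.08
position: [0.4468, -0.109, 0.2071]
ee_rot: [0.282, 3.128, 0.001]
force: [-0.8, 1.1, 7.2]
width: 0.522
```

```bash
python3 - <<'E'
from h import *
s=arm.observe(); print(s['clock'],s['position'],s['ee_rot'],s['force'],s['width']*91.8)
a=np.radians(6.5)
im=arm.get_image('side'); cv2.imwrite('pics/s1.png',im[120:320,200:440,::-1])
mc=np.array([.5184,-.3458]); u=np.array([np.cos(np.radians(8.5)),np.sin(np.radians(8.5))])
for d in(-.095,0,.095): print(mc+u*d)
E
```

```text
4.075 [ 0.44681841 -0.10904552  0.20709449] [2.81889196e-01 3.12824760e+00 5.81164764e-04] [-0.8484358   1.10687761  7.17115162] 47.92432325917023
[ 0.42444349 -0.35984189]
[ 0.5184 -0.3458]
[ 0.61235651 -0.33175811]
```

View pics/s1.png

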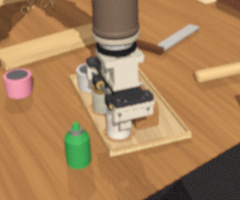

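```bash
python3 - <<'E'
from h import *
print(arm.observe()['joints'].round(2), goal((.424,-.360),.0455,79.7))
E
```

```text
[-0.08  0.47  0.26  2.19 -0.24  0.51  1.76] (array([ -22.4, -251. ,    2.5]), 'twist 0.000', 'head 79.70', 'tilt', array([ 7.e-04,  3.e-04, -1.e+00]))
```

Request:
move_arm(
  steps=[
    [0, 0, -15, 0],
    [0, 0, -40, 0],
    [0, -25, -60, 0],
    [-6, -75, -60, 0],
    [-12, -125, -60, 0],
    [-18, -175, -60, 0],
    [-22, -225, -60, 0],
    [-22, -251, -50, 0],
    [-22, -251, -30, 0],
    [-22, -251, -12, 0],
    [-22, -251, -2, 0],
    [-22, -251, 2.5, 0],
    [-22, -251, 2.5, 0],
    [-22, -251, 2.5, 0],
  ],
)

```text
clock: 5.88
position: [0.4235, -0.3602, 0.2048]
ee_rot: [0.282, 3.128, -0.001]
force: [0.3, -0.1, -0.8]
width: 0.521
```

```bash
python3 - <<'E'
from h import *
s=arm.observe(); print(s['clock'],s['position'],s['force'],s['width']*91.8,s['joints'].round(2))
im=arm.get_image('side'); cv2.imwrite('pics/s2.png',im[150:400,240:560,::-1])
E
```

```text
5.875 [ 0.42351998 -0.36015395  0.20476244] [ 0.31290407 -0.07332494 -0.82136209] 47.82392688512066 [ 0.4   0.58  0.29  1.96 -0.27  0.64  2.25]
```

View pics/s2.png

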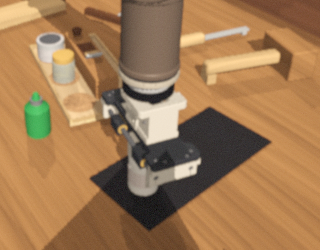

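Request:
move_arm(
  steps=[
    [0, 0, 0.8, 0],
    [0, 0, 0.8, 0],
  ],
)

```text
clock: 6.18
position: [0.4235, -0.3602, 0.2041]
ee_rot: [0.282, 3.128, -0.0]
force: [-0.9, 1.2, 5.0]
width: 0.524
```

Request:
move_arm(
  steps=[
    [0, 0, 0, 0],
    [0, 0, 0, 0],
    [0, 0, 0, 0],
    [0, 0, -20, 0],
    [0, 0, -60, 0],
    [0, 0, -100, 0],
    [0, 0, -100, 0],
  ],
  grip=70,
)

```text
clock: 7.05
position: [0.4241, -0.3609, 0.3063]
ee_rot: [0.282, 3.124, -0.004]
force: [0.5, -0.1, 0.1]
width: 0.763
```

```bash
python3 - <<'E'
from h import *
s=arm.observe(); print(s['clock'],s['position'],s['force'],s['width']*91.8)
print(goal((.4632,-.0125),.040,79.5))
im=arm.get_image('side'); cv2.imwrite('pics/s3.png',im[150:400,240:560,::-1])
E
```

```text
7.05 [ 0.42405922 -0.36092582  0.30628414] [ 0.48664527 -0.09884417  0.07219986] 70.02257011087546
(array([ 24.4, 350. , 106.4]), 'twist 0.003', 'head 79.69', 'tilt', array([ 0.0047, -0.0031, -1.    ]))
```

View pics/s3.png

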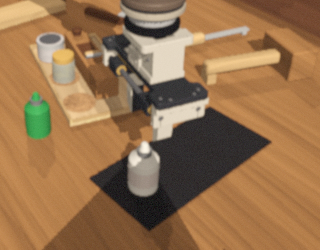

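Request:
move_arm(
  steps=[
    [4, 50, 0, 0],
    [8, 100, 0, 0],
    [12, 155, 0, 0],
    [16, 210, 0, 0],
    [20, 265, 0, 0],
    [23, 320, 0, 0],
    [23, 349, 20, 0],
    [23, 349, 55, 0],
    [23, 349, 85, 0],
    [23, 349, 104, 0],
    [23, 349, 104, 0],
    [23, 349, 104, 0],
  ],
  grip=70,
)

```text
clock: 8.6
position: [0.4631, -0.0127, 0.1995]
ee_rot: [-0.282, -3.128, 0.0]
force: [0.5, 0.9, 0.0]
width: 0.762
```

```bash
python3 - <<'E'
from h import *
s=arm.observe(); print(s['clock'],s['position'],s['force'],s['width']*91.8, goal((.4632,-.0125),.040,79.5))
T=wristT(); im=arm.get_image('wrist'); cv2.imwrite('pics/w4.png',im[:,:,::-1])
E
```

```text
8.6 [ 0.46308206 -0.01267372  0.19949896] [0.47268611 0.88086373 0.04482053] 69.96874763513472 (array([-0.1,  0.2,  0.5]), 'twist 0.003', 'head 79.68', 'tilt', array([-5.e-04, -1.e-04, -1.e+00]))
```

View pics/w4.png

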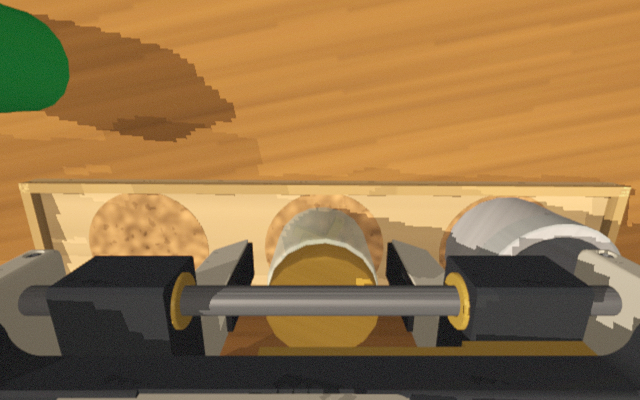

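The jar sits between the fingers (325,260), and the left cork pad (150,235) is empty. Gripping now.

Request:
move_arm(
  steps=[
    [0, 0, 0, 0],
    [0, 0, 0, 0],
    [0, 0, 0, 0],
    [0, 0, 0, 0],
    [0, 0, 0, 0],
  ],
  grip=40,
  grip_force=18,
)

```text
clock: 9.28
position: [0.4633, -0.0125, 0.1998]
ee_rot: [0.282, 3.128, 0.001]
force: [-1.0, 0.2, 5.7]
width: 0.538
```

```bash
python3 - <<'E'
from h import *
s=arm.observe(); print(s['clock'],s['position'],s['ee_rot'],s['force'],s['width']*91.8, goal((.5184,-.346),.0375,79.7))
E
```

```text
9.275 [ 0.46331038 -0.01252013  0.19981405] [2.81962151e-01 3.12823550e+00 5.40785546e-04] [-0.98729344  0.20357533  5.74427041] 49.372435242290834 (array([-113.8, -318.3,    3.3]), 'twist -0.000', 'head 79.70', 'tilt', array([ 7.e-04,  3.e-04, -1.e+00]))
```

Request:
move_arm(
  steps=[
    [0, 0, -15, 0],
    [0, 0, -45, 0],
    [0, -30, -65, 0],
    [0, -85, -65, 0],
    [0, -140, -65, 0],
    [-10, -195, -65, 0],
    [-45, -240, -65, 0],
    [-85, -280, -65, 0],
    [-114, -318, -60, 0],
    [-114, -318, -35, 0],
    [-114, -318, -14, 0],
    [-114, -318, -3, 0],
    [-114, -318, 2, 0],
    [-114, -318, 3, 0],
    [-114, -318, 3, 0],
  ],
)

```text
clock: 11.15
position: [0.5187, -0.3459, 0.1971]
ee_rot: [0.282, 3.128, -0.001]
force: [0.1, -0.1, -1.6]
width: 0.541
```

```bash
python3 - <<'E'
from h import *
s=arm.observe(); print(s['clock'],s['position'],s['ee_rot'],s['force'],s['width']*91.8,s['joints'].round(2))
E
```

```text
11.15 [ 0.51865143 -0.34593491  0.19714529] [ 2.81885569e-01  3.12790526e+00 -6.39545843e-04] [ 0.08157761 -0.08697296 -1.61324769] 49.63724468001465 [ 0.33  0.67  0.26  1.79 -0.25  0.72  2.11]
```

Request:
move_arm(
  steps=[
    [0, 0, 0.5, 0],
    [0, 0, 0.5, 0],
  ],
)

```text
clock: 11.4
position: [0.5187, -0.346, 0.1969]
ee_rot: [0.282, 3.128, -0.001]
force: [-2.2, 0.6, 4.9]
width: 0.541
```

Request:
move_arm(
  steps=[
    [0, 0, 0, 0],
    [0, 0, 0, 0],
    [0, 0, 0, 0],
    [0, 0, -20, 0],
    [0, 0, -60, 0],
    [0, 0, -100, 0],
    [0, 0, -100, 0],
  ],
  grip=72,
)

```text
clock: 12.28
position: [0.5193, -0.3469, 0.3007]
ee_rot: [0.282, 3.122, -0.005]
force: [0.4, 0.8, 0.3]
width: 0.781
```

```bash
python3 - <<'E'
from h import *
s=arm.observe(); print(s['clock'],s['position'],s['force'],s['width']*91.8)
print(goal((.4819,.0865),.035,79.5))
im=arm.get_image('side'); cv2.imwrite('pics/s5.png',im[150:400,240:560,::-1])
E
```

```text
12.275 [ 0.51931094 -0.34687843  0.30065405] [0.36478412 0.801434   0.29166487] 71.65992948372543
(array([115.2, 419.9, 104.9]), 'twist 0.003', 'head 79.68', 'tilt', array([ 0.0064, -0.0036, -1.    ]))
```

View pics/s5.png

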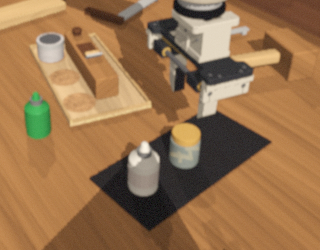

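Request:
move_arm(
  steps=[
    [14, 52, 0, 0],
    [28, 105, 0, 0],
    [42, 160, 0, 0],
    [58, 215, 0, 0],
    [74, 270, 0, 0],
    [90, 325, 0, 0],
    [104, 380, 0, 0],
    [114, 419, 5, 0],
    [114, 419, 40, 0],
    [114, 419, 75, 0],
    [114, 419, 96, 0],
    [114, 419, 102.5, 0],
    [114, 419, 102.5, 0],
    [114, 419, 102.5, 0],
  ],
  grip=74,
)

```text
clock: 14.08
position: [0.4815, 0.0868, 0.1942]
ee_rot: [0.282, 3.128, 0.001]
force: [0.4, -0.3, 0.6]
width: 0.806
```

```bash
python3 - <<'E'
from h import *
s=arm.observe(); print(s['clock'],s['position'],s['force'],s['width']*91.8, goal((.4819,.0865),.035,79.5))
T=wristT(); im=arm.get_image('wrist'); cv2.imwrite('pics/w6.png',im[:,:,::-1])
E
```

```text
14.075 [0.48153601 0.08678088 0.19419564] [ 0.36193907 -0.32419955  0.635308  ] 74.01970187270094 (array([-0.4, -0.2,  0.2]), 'twist 0.003', 'head 79.68', 'tilt', array([ 1.2e-03,  4.0e-04, -1.0e+00]))
```

View pics/w6.png

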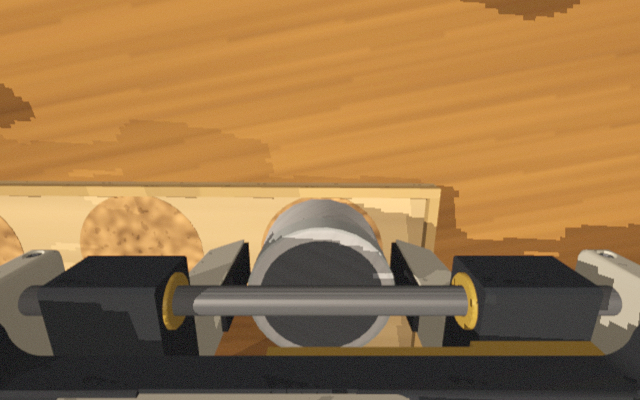

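The tin (322,265) is centred between the fingers. Gripping.

Request:
move_arm(
  steps=[
    [0, 0, 0, 0],
    [0, 0, 0, 0],
    [0, 0, 0, 0],
    [0, 0, 0, 0],
  ],
  grip=50,
  grip_force=18,
)

```text
clock: 14.62
position: [0.4814, 0.0869, 0.1939]
ee_rot: [0.282, 3.128, 0.001]
force: [-0.8, 0.8, 6.9]
width: 0.67
```

```bash
python3 - <<'E'
from h import *
s=arm.observe(); print(s['clock'],s['position'],s['ee_rot'],s['force'],s['width']*91.8, goal((.611,-.332),s['position'][2]-.159-.003,79.7))
E
```

```text
14.625 [0.48140795 0.08688688 0.19390479] [2.82095029e-01 3.12818566e+00 7.79628395e-04] [-0.77406299  0.75823915  6.91496089] 61.51622378728723 (array([-202.4, -388.9,    2.9]), 'twist -0.000', 'head 79.69', 'tilt', array([ 8.e-04,  4.e-04, -1.e+00]))
```

Request:
move_arm(
  steps=[
    [0, 0, -20, 0],
    [0, 0, -55, 0],
    [0, -20, -90, 0],
    [-15, -70, -90, 0],
    [-40, -120, -90, 0],
    [-65, -170, -90, 0],
    [-93, -220, -90, 0],
    [-120, -270, -90, 0],
    [-150, -315, -90, 0],
    [-180, -355, -90, 0],
    [-202, -389, -75, 0],
    [-202, -389, -40, 0],
    [-202, -389, -15, 0],
    [-202, -389, -4, 0],
    [-202, -389, 1, 0],
    [-202, -389, 2.7, 0],
    [-202, -389, 2.7, 0],
  ],
)

```text
clock: 16.75
position: [0.6107, -0.3322, 0.1916]
ee_rot: [0.282, 3.128, -0.001]
force: [0.0, 0.2, -1.2]
width: 0.67
```

```bash
python3 - <<'E'
from h import *
s=arm.observe(); print(s['clock'],s['position'],s['ee_rot'],s['force'],s['width']*91.8,s['joints'].round(2))
E
```

```text
16.75 [ 0.6106525  -0.33217826  0.19161134] [ 2.81870388e-01  3.12766099e+00 -6.42226688e-04] [ 0.026909    0.19841224 -1.18348073] 61.46472685839688 [ 0.26  0.77  0.26  1.59 -0.25  0.82  2.01]
```

Request:
move_arm(
  steps=[
    [0, 0, 0.8, 0],
    [0, 0, 0.8, 0],
  ],
)

```text
clock: 17.0
position: [0.6107, -0.3322, 0.191]
ee_rot: [0.282, 3.127, -0.001]
force: [-1.3, 0.3, 6.3]
width: 0.671
```

Request:
move_arm(
  steps=[
    [0, 0, 0, 0],
    [0, 0, 0, 0],
    [0, 0, 0, 0],
    [0, 0, -20, 0],
    [0, 0, -60, 0],
    [0, 0, -110, 0],
    [0, 0, -140, 0],
    [0, 0, -140, 0],
  ],
  grip=80,
)

```text
clock: 18.0
position: [0.611, -0.3328, 0.3346]
ee_rot: [0.282, 3.123, -0.004]
force: [1.2, 0.1, 0.0]
width: 0.872
```

```bash
python3 - <<'E'
from h import *
s=arm.observe(); print(s['clock'],s['position'],s['force'],s['width']*91.8)
print(goal((.48,-.02),None,-11.4))
im=arm.get_image('side'); cv2.imwrite('pics/s7.png',im[130:400,240:560,::-1])
im=arm.get_image('top')[:,:,::-1]; cv2.imwrite('pics/t7.png',cv2.resize(im[160:310,230:400],None,fx=4.6,fy=4,interpolation=cv2.INTER_CUBIC))
E
```

```text
18.0 [ 0.61095848 -0.33279583  0.33462389] [1.17578254 0.05040742 0.01467936] 80.07890956958019
(array([184.9, 284.3,  -1.7]), 'twist 1.590', 'head 79.68', 'tilt', array([ 0.0061, -0.0029, -1.    ]))
```

View pics/s7.png

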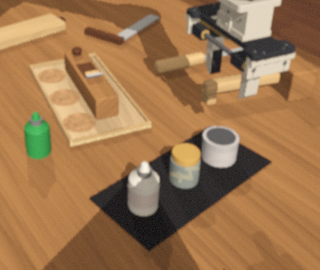

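View pics/t7.png

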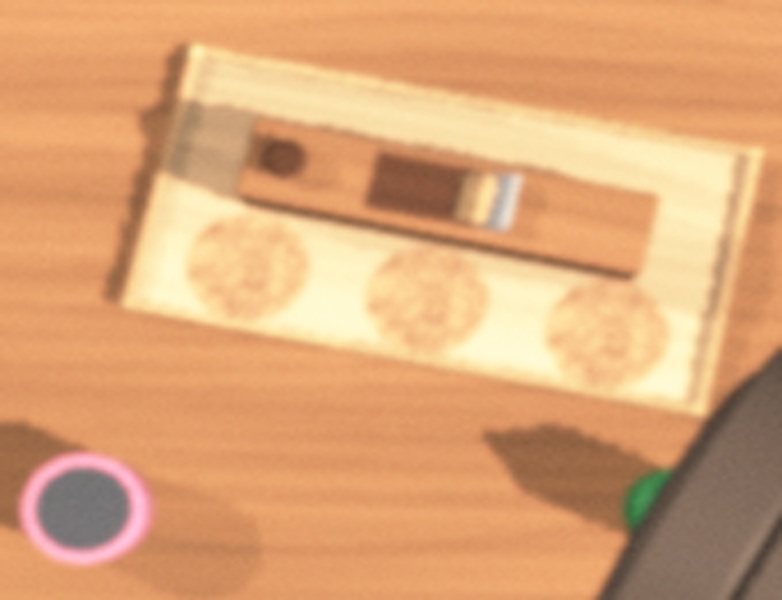

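All three stand upright on the mat, and the plane hasn't moved. The empty pads are at crop (248,267), (427,299) and (607,331).

```bash
python3 - <<'E'
from h import *
f=lambda p:(230+(p[0]+.5)/4.6-.5,160+(p[1]+.5)/4-.5)
for p in [(248,267),(427,299),(607,331)]: print('pad',ray('top',f(p),.006).round(4))
P=np.array([ray('top',f(p),.056)[:2] for p in [(256,117),(657,195),(638,269),(243,196)]]);e=np.roll(P,-1,0)-P
print('plane',P.mean(0).round(4),np.linalg.norm(e,axis=1).round(4),np.degrees(np.arctan2(e[:,1],e[:,0])).round(2))
E
```

```text
pad [0.4828 0.0871 0.006 ]
pad [ 0.4651 -0.0109  0.006 ]
pad [ 0.4476 -0.1089  0.006 ]
plane [ 0.5237 -0.0201] [0.217  0.0463 0.2118 0.0491] [-101.36  167.99   79.34   -5.83]
```

Request:
move_arm(
  steps=[
    [20, 32, -30, 0.17],
    [40, 64, -60, 0.35],
    [60, 96, -60, 0.53],
    [80, 128, -60, 0.71],
    [100, 160, -60, 0.89],
    [120, 192, -60, 1.07],
    [140, 224, -60, 1.25],
    [152, 254, -60, 1.43],
    [152, 284, -60, 1.59],
    [152, 284, -60, 1.59],
    [152, 284, -60, 1.59],
  ],
)

```text
clock: 19.48
position: [0.5113, -0.0259, 0.3894]
ee_rot: [-2.429, -1.992, 0.002]
force: [0.5, -0.5, -0.4]
width: 0.87
```

```bash
python3 - <<'E'
from h import *
s=arm.observe(); print(s['clock'],s['position'],s['joints'].round(2))
T=wristT(); im=arm.get_image('wrist'); cv2.imwrite('pics/w8.png',im[:,:,::-1]); np.save('w8.npy',T)
print(goal((.5237,-.0213),.036,-11.4))
E
```

```text
19.475 [ 0.51129317 -0.02586287  0.38943129] [-0.59  0.3   0.69  1.91 -0.22  1.01 -0.  ]
(array([  7.5,  11.3, 194.6]), 'twist 0.000', 'head -11.38', 'tilt', array([-9.e-04, -6.e-04, -1.e+00]))
```

View pics/w8.png

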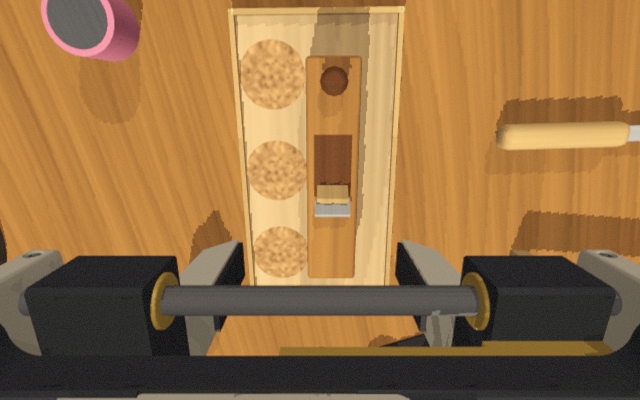

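```bash
python3 - <<'E'
from h import *
T=np.load('w8.npy'); im=cv2.imread('pics/w8.png'); cv2.imwrite('pics/w8c.png',cv2.resize(im[40:290,225:410],None,fx=2.4,fy=2.4))
P=np.array([ray('wrist',p,.056,T)[:2] for p in [(306.5,57),(360.5,57),(354,277.5),(309,277.5)]]);e=np.roll(P,-1,0)-P
print('plane',P.mean(0).round(4),np.linalg.norm(e,axis=1).round(4),np.degrees(np.arctan2(e[:,1],e[:,0])).round(2))
E
```

```text
plane [ 0.5248 -0.021 ] [0.0471 0.2162 0.0479 0.2162] [ -11.31 -101.06  168.74   78.74]
```

View pics/w8c.png

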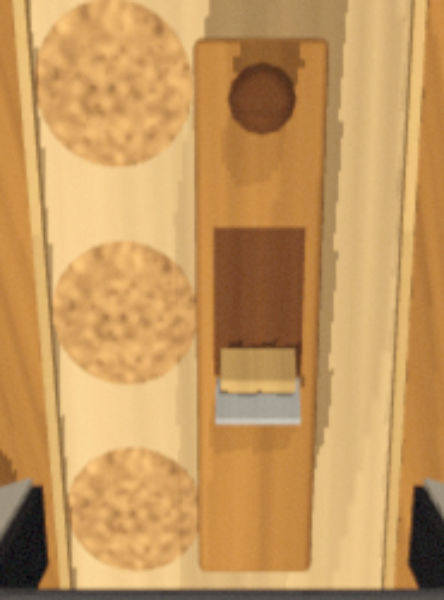

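Request:
move_arm(
  steps=[
    [4, 6, 40, 0],
    [7.5, 12, 90, 0],
    [7.5, 12, 140, 0],
    [7.5, 12, 175, 0],
    [7.5, 12, 192, 0],
    [7.5, 12, 194, 0],
    [7.5, 12, 194, 0],
    [7.5, 12, 194, 0],
  ],
  grip=68,
)

```text
clock: 20.52
position: [0.5254, -0.0205, 0.1971]
ee_rot: [2.43, 1.989, 0.003]
force: [-0.1, -0.1, -0.1]
width: 0.741
```

```bash
python3 - <<'E'
from h import *
s=arm.observe(); print(s['clock'],s['position'],s['force'],s['width']*91.8,goal((.5245,-.0211),.036,-11.2))
E
```

```text
20.525 [ 0.52540893 -0.02052425  0.1971285 ] [-0.10359908 -0.07613018 -0.10572715] 68.01395250188475 (array([-0.7, -0.8,  2.1]), 'twist -0.003', 'head -11.40', 'tilt', array([ 2.2e-03,  4.0e-04, -1.0e+00]))
```

Request:
move_arm(
  steps=[
    [0, 0, 0, 0],
    [0, 0, 0, 0],
    [0, 0, 0, 0],
    [0, 0, 0, 0],
    [0, 0, 0, 0],
  ],
  grip=40,
  grip_force=45,
)

```text
clock: 21.15
position: [0.5248, -0.0204, 0.1962]
ee_rot: [-2.431, -1.99, -0.0]
force: [-2.6, 1.1, 5.7]
width: 0.544
```

```bash
python3 - <<'E'
from h import *
s=arm.observe(); print(s['clock'],s['position'],s['force'],s['width']*91.8,s['joints'].round(2)); print(goal((.4875,.336),s['position'][2]-.159+.016,94.2))
T=wristT(); im=arm.get_image('wrist'); cv2.imwrite('pics/w9.png',im[:,:,::-1])
E
```

```text
21.15 [ 0.52478832 -0.02037745  0.19621621] [-2.60869379  1.06878171  5.69159728] 49.969691134833965 [-0.42  0.59  0.5   2.05 -0.49  0.61  0.21]
(array([ 342. , -107. ,  -15.8]), 'twist -1.843', 'head -11.40', 'tilt', array([-1.e-04,  5.e-04, -1.e+00]))
```

View pics/w9.png

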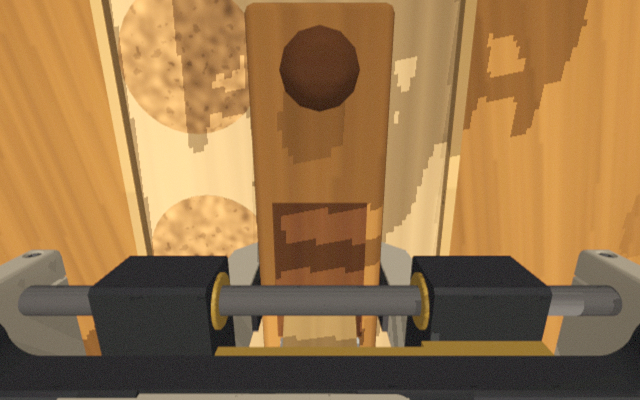

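Request:
move_arm(
  steps=[
    [0, 0, -20, 0],
    [0, 0, -55, 0],
    [10, 0, -90, 0],
    [40, -10, -90, -0.16],
    [75, -20, -90, -0.33],
    [110, -32, -90, -0.5],
    [145, -44, -90, -0.67],
    [180, -56, -90, -0.84],
    [215, -68, -90, -1.01],
    [250, -78, -90, -1.18],
    [285, -90, -90, -1.35],
    [315, -100, -90, -1.52],
    [342, -107, -90, -1.69],
    [342, -107, -85, -1.843],
    [342, -107, -60, -1.843],
    [342, -107, -35, -1.843],
    [342, -107, -23, -1.843],
    [342, -107, -23, -1.843],
    [342, -107, -23, -1.843],
  ],
)

```text
clock: 23.58
position: [0.4879, 0.3361, 0.2196]
ee_rot: [-0.115, 3.139, 0.001]
force: [-0.1, 0.5, -5.9]
width: 0.541
```

```bash
python3 - <<'E'
from h import *
s=arm.observe(); print(s['clock'],s['position'],s['force'],s['width']*91.8,s['joints'].round(2)); print(goal((.4875,.336),.2122-.159,94.2))
im=arm.get_image('side')[:,:,::-1]; cv2.imwrite('pics/s10.png',cv2.resize(im[80:260,150:370],None,fx=3,fy=3))
T=wristT(); np.save('w10.npy',T); im=arm.get_image('wrist'); cv2.imwrite('pics/w10.png',im[:,:,::-1])
E
```

```text
23.575 [0.48792531 0.33611147 0.21960474] [-0.13849588  0.47123227 -5.9407961 ] 49.68792543664875 [-0.75  0.59  0.08  1.84 -0.07  0.71  1.01]
(array([ 0.4, -0.1,  7.4]), 'twist -0.000', 'head 94.19', 'tilt', array([ 8.e-04,  6.e-04, -1.e+00]))
```

View pics/s10.png

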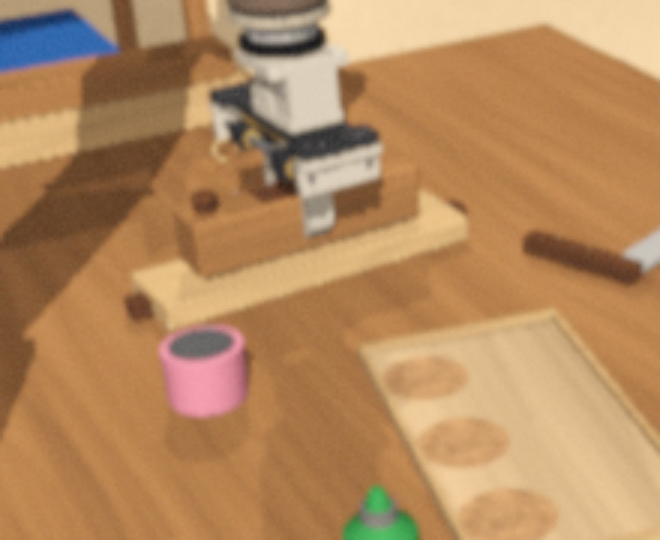

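View pics/w10.png

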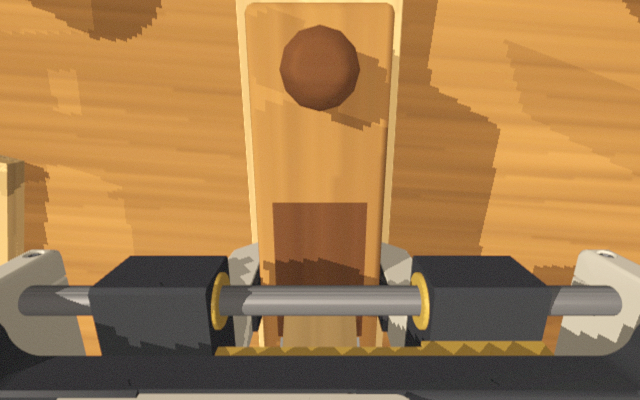

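The plane is aligned over the board, with even strips of board on each side of it (x 240–250 and 393–400 px). The knob shows no slip. Lowering.

Request:
move_arm(
  steps=[
    [0, 0, 4, 0],
    [0, 0, 6, 0],
    [0, 0, 7.2, 0],
    [0, 0, 7.2, 0],
    [0, 0, 7.6, 0],
    [0, 0, 7.6, 0],
  ],
)

```text
clock: 24.42
position: [0.4875, 0.3359, 0.2122]
ee_rot: [-0.115, 3.139, 0.0]
force: [-4.3, -3.3, 9.3]
width: 0.542
```

```bash
python3 - <<'E'
from h import *
s=arm.observe(); print(s['clock'],s['position'],s['force'],s['ft_torque'],s['width']*91.8)
E
```

```text
24.425 [0.48751258 0.33585053 0.21223726] [-4.33356579 -3.33629408  9.27177166] [-0.89320609  1.04295592 -0.01873891] 49.72085066108565
```

Request:
move_arm(
  steps=[
    [0, 0, 0, 0],
    [0, 0, 0, 0],
    [0, 0, 0, 0],
    [0, 0, -20, 0],
    [0, 0, -60, 0],
    [0, 0, -110, 0],
    [-10, 0, -160, 0],
    [-40, 0, -180, 0],
    [-80, 0, -180, 0],
    [-80, 0, -180, 0],
    [-80, 0, -180, 0],
  ],
  grip=66,
)

```text
clock: 25.8
position: [0.5669, 0.3418, 0.3907]
ee_rot: [0.115, -3.138, 0.001]
force: [-1.2, 0.8, -0.6]
width: 0.72
```

```bash
python3 - <<'E'
from h import *
s=arm.observe(); print(s['clock'],s['position'],s['force'],s['width']*91.8)
T=wristT(); np.save('w11.npy',T); im=arm.get_image('wrist'); cv2.imwrite('pics/w11.png',im[:,:,::-1])
# ranking of mat objects from top
im=arm.get_image('top')[:,:,::-1]; cv2.imwrite('pics/t11f.png',im); cv2.imwrite('pics/t11.png',cv2.resize(im[140:300,400:510],None,fx=3.6,fy=3.6,interpolation=cv2.INTER_CUBIC))
print(goal((.60,-.33),.2,79.7))
E
```

```text
25.8 [0.56694235 0.34182333 0.39070163] [-1.24964763  0.83248352 -0.59608883] 66.09072020981536
(array([  16.2, -672.7,   32.1]), 'twist 0.254', 'head 94.24', 'tilt', array([-0.001, -0.   , -1.   ]))
```

View pics/w11.png

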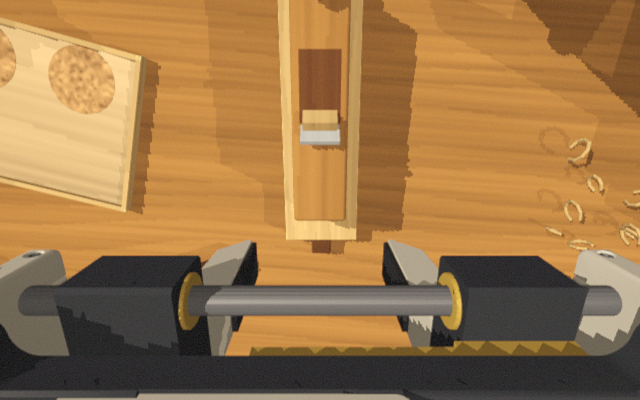

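View pics/t11.png

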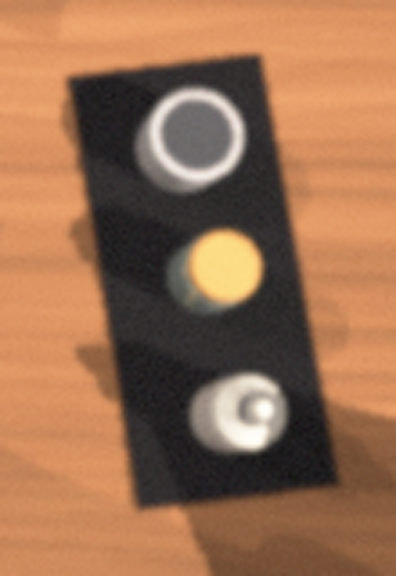

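The plane rests centred on the board (320,110). On the mat, the tin, jar and bottle are all upright. Fetching the tin first.

```bash
python3 - <<'E'
from h import *
f=cv2.imread('pics/t11f.png')
print(goal((.6107,-.3322),.191-.159,79.7))
# plane check in top image
cv2.imwrite('pics/t11b.png',cv2.resize(f[145:300,150:220],None,fx=3.8,fy=3.8,interpolation=cv2.INTER_CUBIC))
E
```

```text
(array([   5.5, -675.7,  200.1]), 'twist 0.254', 'head 94.24', 'tilt', array([-0.001, -0.   , -1.   ]))
```

View pics/t11b.png

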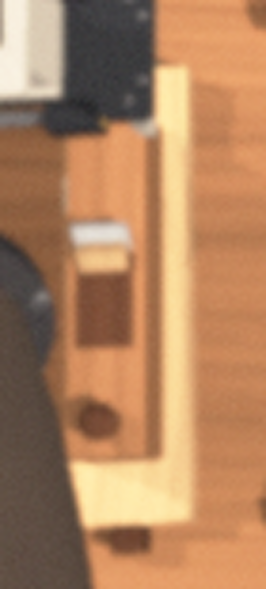

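Request:
move_arm(
  steps=[
    [0, -55, 0, 0.04],
    [0, -112, 0, 0.08],
    [0, -170, 0, 0.12],
    [1, -228, 0, 0.16],
    [2, -286, 0, 0.2],
    [2, -344, 0, 0.254],
    [3, -402, 0, 0.254],
    [3, -460, 0, 0.254],
    [4, -518, 0, 0.254],
    [5, -576, 0, 0.254],
    [5, -634, 10, 0.254],
    [5.5, -675.5, 50, 0.254],
    [5.5, -675.5, 100, 0.254],
    [5.5, -675.5, 140, 0.254],
    [5.5, -675.5, 150, 0.254],
    [5.5, -675.5, 150, 0.254],
  ],
  grip=76,
)

```text
clock: 27.9
position: [0.6115, -0.3319, 0.2419]
ee_rot: [0.283, 3.129, 0.0]
force: [0.5, -0.1, 0.2]
width: 0.826
```

```bash
python3 - <<'E'
from h import *
s=arm.observe(); print(s['clock'],s['position'],s['force'],s['width']*91.8)
print(goal((.6107,-.3322),.191-.159,79.7))
E
```

```text
27.9 [ 0.61148208 -0.3319184   0.24186856] [ 0.47226469 -0.08240176  0.20617321] 75.84548154918606
(array([ 0.7, -0.4, 50.9]), 'twist -0.000', 'head 79.67', 'tilt', array([ 1.e-04,  2.e-04, -1.e+00]))
```

Request:
move_arm(
  steps=[
    [0.7, -0.4, 25, 0],
    [0.7, -0.4, 45, 0],
    [0.7, -0.4, 50.5, 0],
    [0.7, -0.4, 50.5, 0],
    [0.7, -0.4, 50.5, 0],
  ],
)

```text
clock: 28.52
position: [0.6109, -0.3329, 0.1918]
ee_rot: [0.284, 3.127, -0.001]
force: [0.2, 0.1, 0.3]
width: 0.827
```

Request:
move_arm(
  steps=[
    [0, 0, 0, 0],
    [0, 0, 0, 0],
    [0, 0, 0, 0],
    [0, 0, 0, 0],
  ],
  grip=50,
  grip_force=18,
)

```text
clock: 29.02
position: [0.6106, -0.3327, 0.1913]
ee_rot: [0.284, 3.128, -0.0]
force: [-0.2, 1.5, 5.2]
width: 0.673
```

```bash
python3 - <<'E'
from h import *
s=arm.observe(); print(s['clock'],s['position'],s['force'],s['width']*91.8)
print(goal((.4820,.0870),s['position'][2]+.003-.159,79.7))
E
```

```text
29.025 [ 0.61064131 -0.33266573  0.191263  ] [-0.23020223  1.49465179  5.16674232] 61.81798207169321
(array([202. , 389.7,  -3.1]), 'twist -0.001', 'head 79.64', 'tilt', array([ 6.e-04, -1.e-04, -1.e+00]))
```

Request:
move_arm(
  steps=[
    [0, 0, -20, 0],
    [0, 0, -55, 0],
    [10, 20, -85, 0],
    [36, 70, -85, 0],
    [62, 120, -85, 0],
    [88, 170, -85, 0],
    [114, 220, -85, 0],
    [140, 270, -85, 0],
    [166, 320, -85, 0],
    [190, 365, -85, 0],
    [202, 390, -70, 0],
    [202, 390, -40, 0],
    [202, 390, -18, 0],
    [202, 390, -7, 0],
    [202, 390, -3.5, 0],
    [202, 390, -3.5, 0],
    [202, 390, -3.5, 0],
  ],
)

```text
clock: 31.15
position: [0.4823, 0.0873, 0.195]
ee_rot: [0.284, 3.128, 0.001]
force: [0.3, 0.9, -1.3]
width: 0.672
```

```bash
python3 - <<'E'
from h import *
s=arm.observe(); print(s['clock'],s['position'],s['force'],s['width']*91.8)
print(goal((.4820,.0870),.1943-.159,79.7))
T=wristT(); im=arm.get_image('wrist'); cv2.imwrite('pics/w12.png',im[:,:,::-1])
E
```

```text
31.15 [0.48228234 0.08734582 0.19501783] [ 0.26296609  0.94770928 -1.31040454] 61.66289459092339
(array([ 0.2, -0.4,  0.7]), 'twist -0.001', 'head 79.62', 'tilt', array([ 1.1e-03,  4.0e-04, -1.0e+00]))
```

View pics/w12.png

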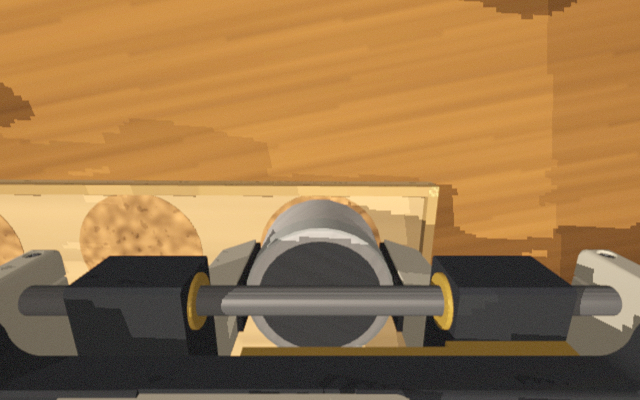

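The tin sits over its right-hand pad exactly as at the start. Lower 0.7 mm and release.

Request:
move_arm(
  steps=[
    [0, 0, 0.8, 0],
    [0, 0, 0.8, 0],
  ],
)

```text
clock: 31.45
position: [0.4822, 0.0874, 0.1941]
ee_rot: [0.284, 3.128, 0.001]
force: [-1.1, -0.1, 6.2]
width: 0.673
```

Request:
move_arm(
  steps=[
    [0, 0, 0, 0],
    [0, 0, 0, 0],
    [0, 0, 0, 0],
    [0, 0, -20, 0],
    [0, 0, -60, 0],
    [0, 0, -105, 0],
    [0, 0, -105, 0],
    [0, 0, -105, 0],
  ],
  grip=74,
)

```text
clock: 32.45
position: [0.4817, 0.0874, 0.2982]
ee_rot: [-0.283, -3.129, -0.0]
force: [-0.5, -0.8, -0.8]
width: 0.805
```

```bash
python3 - <<'E'
from h import *
s=arm.observe(); print(s['clock'],s['position'],s['force'],s['width']*91.8)
print(goal((.5187,-.346),.1969-.159,79.7))
im=arm.get_image('side')[:,:,::-1]; cv2.imwrite('pics/s13.png',im[130:400,200:560])
E
```

```text
32.45 [0.4816717  0.08741492 0.29824509] [-0.51225794 -0.77024789 -0.78513698] 73.8760063179964
(array([-114.3, -419.7,  101.3]), 'twist -0.001', 'head 79.65', 'tilt', array([-2.e-04,  1.e-04, -1.e+00]))
```

View pics/s13.png

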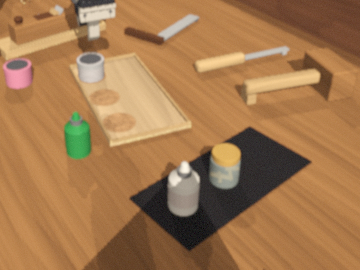

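The tin is back upright, and the jar and bottle are standing on the mat. Jar next.

Request:
move_arm(
  steps=[
    [-14, -52, 0, 0],
    [-28, -104, 0, 0],
    [-42, -156, 0, 0],
    [-57, -210, 0, 0],
    [-72, -264, 0, 0],
    [-87, -318, 0, 0],
    [-102, -372, 0, 0],
    [-114, -419.5, 5, 0],
    [-114, -419.5, 40, 0],
    [-114, -419.5, 75, 0],
    [-114, -419.5, 95, 0],
    [-114, -419.5, 101, 0],
    [-114, -419.5, 101, 0],
    [-114, -419.5, 101, 0],
  ],
  grip=70,
)

```text
clock: 34.25
position: [0.5191, -0.346, 0.1987]
ee_rot: [0.283, 3.127, -0.001]
force: [0.3, 0.1, -0.0]
width: 0.764
```

Request:
move_arm(
  steps=[
    [0, 0, 0, 0],
    [0, 0, 0, 0],
    [0, 0, 0, 0],
    [0, 0, 0, 0],
    [0, 0, 0, 0],
  ],
  grip=40,
  grip_force=18,
)

```text
clock: 34.88
position: [0.5188, -0.3458, 0.1979]
ee_rot: [0.284, 3.128, -0.0]
force: [-0.8, 0.2, 5.1]
width: 0.54
```

```bash
python3 - <<'E'
from h import *
s=arm.observe(); print(s['clock'],s['position'],s['force'],s['width']*91.8)
print(goal((.4638,-.0120),s['position'][2]+.003-.159,79.7))
E
```

```text
34.875 [ 0.51878968 -0.34583737  0.19793629] [-0.76241269  0.2283789   5.06167636] 49.52937391816853
(array([114.1, 318.5,  -3.1]), 'twist -0.001', 'head 79.64', 'tilt', array([ 6.e-04, -1.e-04, -1.e+00]))
```

Request:
move_arm(
  steps=[
    [0, 0, -15, 0],
    [0, 0, -45, 0],
    [10, 28, -70, 0],
    [29, 80, -70, 0],
    [48, 133, -70, 0],
    [67, 186, -70, 0],
    [86, 240, -70, 0],
    [104, 290, -70, 0],
    [114, 318.5, -60, 0],
    [114, 318.5, -35, 0],
    [114, 318.5, -15, 0],
    [114, 318.5, -6, 0],
    [114, 318.5, -3.5, 0],
    [114, 318.5, -3.5, 0],
    [114, 318.5, -3.5, 0],
  ],
)

```text
clock: 36.75
position: [0.464, -0.0121, 0.2016]
ee_rot: [0.284, 3.128, 0.0]
force: [-0.4, 0.0, -1.5]
width: 0.541
```

```bash
python3 - <<'E'
from h import *
s=arm.observe(); print(s['clock'],s['position'],s['force'],s['width']*91.8)
print(goal((.4638,-.0120),.2009-.159,79.7))
T=wristT(); im=arm.get_image('wrist'); cv2.imwrite('pics/w14.png',im[:,:,::-1])
E
```

```text
36.75 [ 0.46404165 -0.0120823   0.20159947] [-0.38397059  0.0270172  -1.52168807] 49.682923674808876
(array([0.3, 0. , 0.7]), 'twist -0.001', 'head 79.62', 'tilt', array([ 1.e-03,  2.e-04, -1.e+00]))
```

View pics/w14.png

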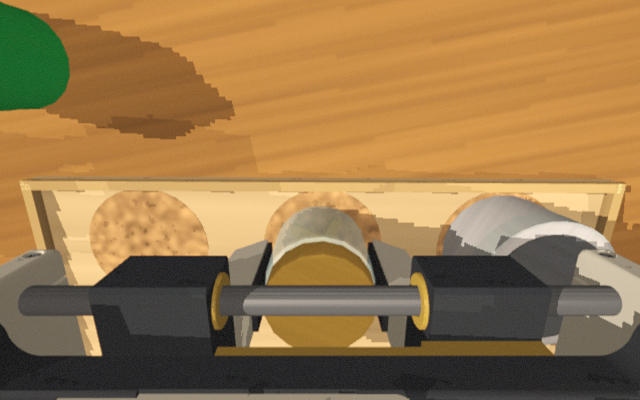

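The jar is over the middle pad, with the tin on its own pad to the right, as at the start.

Request:
move_arm(
  steps=[
    [0, 0, 0.8, 0],
    [0, 0, 0.8, 0],
  ],
)

```text
clock: 37.05
position: [0.464, -0.012, 0.2008]
ee_rot: [0.284, 3.128, 0.001]
force: [-1.7, 0.7, 7.7]
width: 0.542
```

Request:
move_arm(
  steps=[
    [0, 0, 0, 0],
    [0, 0, 0, 0],
    [0, 0, 0, 0],
    [0, 0, -20, 0],
    [0, 0, -60, 0],
    [0, 0, -105, 0],
    [0, 0, -105, 0],
    [0, 0, -105, 0],
  ],
  grip=70,
)

```text
clock: 38.05
position: [0.4635, -0.0118, 0.305]
ee_rot: [-0.283, -3.129, -0.0]
force: [0.8, -0.0, -1.0]
width: 0.765
```

```bash
python3 - <<'E'
from h import *
s=arm.observe(); print(s['clock'],s['position'],s['force'],s['width']*91.8)
print(goal((.4235,-.3602),.2041-.159,79.7))
E
```

```text
38.05 [ 0.4635337  -0.01184283  0.30497586] [ 0.81404128 -0.02316183 -0.98782093] 70.2582451343916
(array([ -23.2, -349.9,  100.8]), 'twist -0.001', 'head 79.65', 'tilt', array([-1.e-04,  3.e-04, -1.e+00]))
```

Request:
move_arm(
  steps=[
    [-3, -50, 0, 0],
    [-6, -105, 0, 0],
    [-10, -160, 0, 0],
    [-14, -215, 0, 0],
    [-18, -270, 0, 0],
    [-21, -320, 0, 0],
    [-23, -350, 5, 0],
    [-23, -350, 30, 0],
    [-23, -350, 65, 0],
    [-23, -350, 92, 0],
    [-23, -350, 100.5, 0],
    [-23, -350, 100.5, 0],
    [-23, -350, 100.5, 0],
  ],
)

```text
clock: 39.67
position: [0.4237, -0.3607, 0.2054]
ee_rot: [0.284, 3.128, -0.001]
force: [0.2, -0.0, 0.0]
width: 0.766
```

Request:
move_arm(
  steps=[
    [0, 0, 0, 0],
    [0, 0, 0, 0],
    [0, 0, 0, 0],
    [0, 0, 0, 0],
    [0, 0, 0, 0],
  ],
  grip=40,
  grip_force=12,
)

```text
clock: 40.3
position: [0.4236, -0.3604, 0.2051]
ee_rot: [0.284, 3.128, 0.0]
force: [0.1, 1.5, 5.8]
width: 0.518
```

```bash
python3 - <<'E'
from h import *
s=arm.observe(); print(s['clock'],s['position'],s['force'],s['width']*91.8)
print(goal((.4470,-.1090),s['position'][2]+.003-.159,79.7))
E
```

```text
40.3 [ 0.42360353 -0.36043924  0.20512438] [0.08942322 1.54159343 5.79140203] 47.59194715980653
(array([ 22.2, 251.5,  -3. ]), 'twist -0.001', 'head 79.64', 'tilt', array([ 6.e-04, -0.e+00, -1.e+00]))
```

Request:
move_arm(
  steps=[
    [0, 0, -15, 0],
    [0, 0, -40, 0],
    [2, 25, -65, 0],
    [7, 75, -65, 0],
    [12, 125, -65, 0],
    [17, 175, -65, 0],
    [21, 222, -65, 0],
    [22, 251.5, -55, 0],
    [22, 251.5, -32, 0],
    [22, 251.5, -14, 0],
    [22, 251.5, -6, 0],
    [22, 251.5, -3.5, 0],
    [22, 251.5, -3.5, 0],
    [22, 251.5, -3.5, 0],
  ],
)

```text
clock: 42.05
position: [0.4473, -0.1092, 0.2087]
ee_rot: [0.284, 3.128, 0.0]
force: [0.4, 0.0, -1.8]
width: 0.519
```

```bash
python3 - <<'E'
from h import *
s=arm.observe(); print(s['clock'],s['position'],s['force'],s['width']*91.8)
print(goal((.4470,-.1090),.2081-.159,79.7))
T=wristT(); im=arm.get_image('wrist'); cv2.imwrite('pics/w15.png',im[:,:,::-1])
E
```

```text
42.05 [ 0.44726026 -0.10920883  0.20873816] [ 0.44443128  0.01362748 -1.77555335] 47.652959619555034
(array([0.3, 0.2, 0.6]), 'twist -0.001', 'head 79.62', 'tilt', array([ 9.e-04, -0.e+00, -1.e+00]))
```

View pics/w15.png

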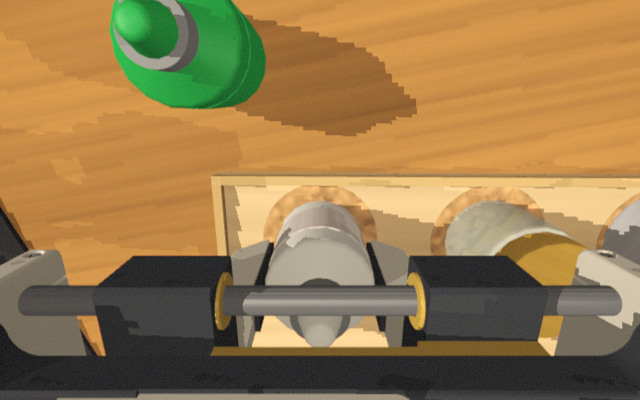

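The bottle is over its own pad (left, 320,225). Release, rise and back off for the final check.

Request:
move_arm(
  steps=[
    [0, 0, 0.8, 0],
    [0, 0, 0.8, 0],
  ],
)

```text
clock: 42.35
position: [0.4472, -0.1092, 0.208]
ee_rot: [0.284, 3.128, 0.001]
force: [-2.2, 1.1, 8.0]
width: 0.521
```

Request:
move_arm(
  steps=[
    [0, 0, 0, 0],
    [0, 0, 0, 0],
    [0, 0, 0, 0],
    [0, 0, -20, 0],
    [0, 0, -60, 0],
    [0, 0, -110, 0],
    [0, 0, -160, 0],
    [0, -30, -195, 0],
    [0, -80, -195, 0],
    [0, -130, -195, 0],
    [0, -180, -195, 0],
    [0, -230, -195, 0],
    [0, -270, -195, 0],
    [0, -270, -195, 0],
    [0, -270, -195, 0],
  ],
  grip=70,
)

```text
clock: 44.22
position: [0.3986, -0.3741, 0.402]
ee_rot: [-0.284, -3.128, -0.001]
force: [-0.3, 0.5, 0.0]
width: 0.763
```

```bash
python3 - <<'E'
from h import *
s=arm.observe(); print(s['clock'],s['position'],s['force'])
im=arm.get_image('side')[:,:,::-1]; cv2.imwrite('pics/s16.png',im)
im=arm.get_image('top')[:,:,::-1]; cv2.imwrite('pics/t16f.png',im); cv2.imwrite('pics/t16.png',cv2.resize(im[140:300,150:405],None,fx=3.1,fy=3.1,interpolation=cv2.INTER_CUBIC))
a=cv2.imread('pics/top0.png')
d=cv2.absdiff(a,im).max(2); print('bystander diff',[int((d[y0:y1,x0:x1]>40).sum()) for x0,y0,x1,y1 in [(385,40,440,142),(325,45,352,142),(218,68,268,155)]])
h,sa,v=cv2.split(cv2.cvtColor(im,40)) 
E
```

```text
44.225 [ 0.39859607 -0.37408962  0.40204583] [-0.32435129  0.52946112  0.02863577]
bystander diff [0, 0, 422]
```

View pics/s16.png

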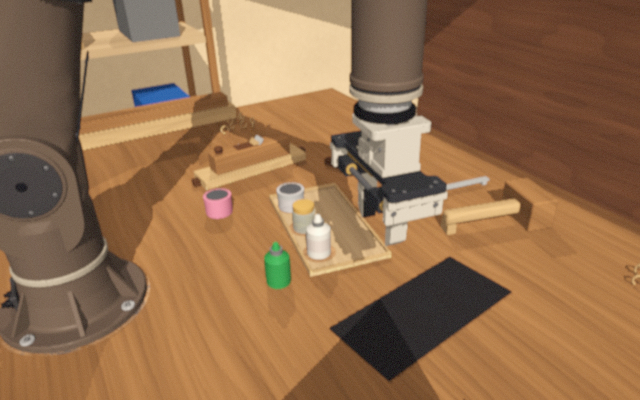

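View pics/t16.png

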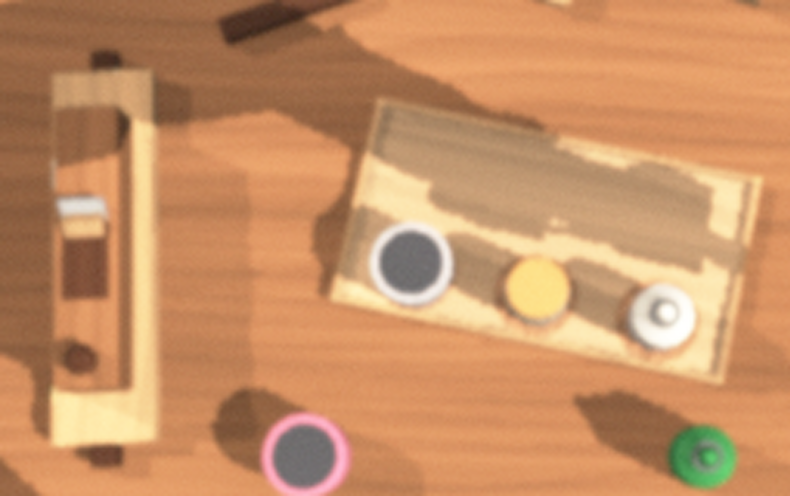

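Both views show the tin (409,263), jar (537,289) and bottle (662,316, all crop pixels) upright on their original pads. The plane is on the board. Next I'll check the plane's centring, the square's difference and the positions numerically.

```bash
python3 - <<'E'
from h import *
f=lambda p:(150+(p[0]+.5)/3.1-.5,140+(p[1]+.5)/3.1-.5)
P=np.array([ray('top',f(p),.072)[:2] for p in [(53,106),(120,107),(131,388),(56,391)]]);e=np.roll(P,-1,0)-P
print(P.round(4).tolist(),'plane',P.mean(0).round(4),np.linalg.norm(e,axis=1).round(4),np.degrees(np.arctan2(e[:,1],e[:,0])).round(2))
# margins at board level: far/near ends
for n,p,z in [('tin',(411,263),.052),('jar',(538,289),.066),('bot noz',(664,312),.094)]: print(n,ray('top',f(p),z).round(4))
a=cv2.imread('pics/top0.png');b=cv2.imread('pics/t16f.png')
cv2.imwrite('pics/sq.png',cv2.resize(np.hstack([a[60:160,210:275],b[60:160,210:275]]),None,fx=5,fy=5))
T=np.load('w11.npy')
print('far end plane',[ray('wrist',p,.072,T)[:2].round(4) for p in [(294.5,220),(345,219)]],'board',[ray('wrist',p,.022,T)[:2].round(4) for p in [(287,239),(356,239)]])
E
```

```text
[[0.5951, 0.3687], [0.5956, 0.3165], [0.3789, 0.2925], [0.3753, 0.3488]] plane [0.4862 0.3316] [0.0522 0.218  0.0564 0.2207] [ -89.41 -173.67   93.71    5.18]
tin [0.4816 0.0868 0.052 ]
jar [ 0.4622 -0.0124  0.066 ]
bot noz [ 0.4443 -0.1068  0.094 ]
far end plane [array([0.5971, 0.3186]), array([0.5925, 0.3668])] board [array([0.6388, 0.3084]), array([0.633 , 0.3868])]
```

View pics/sq.png

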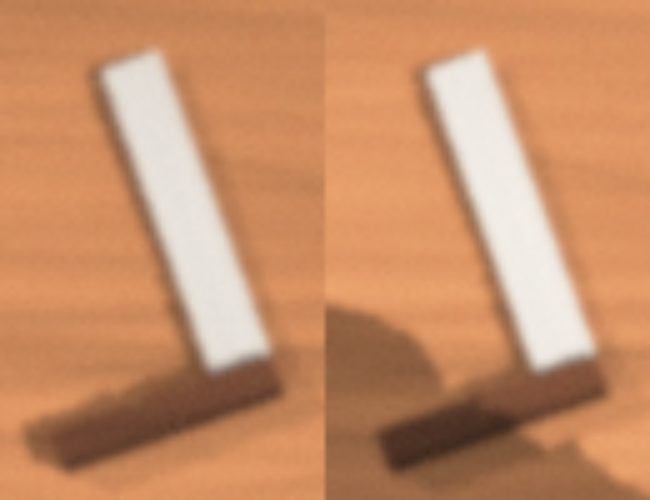

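```bash
python3 - <<'E'
from cell import arm
print(arm.observe()['clock'],arm.sign_off())
E
```

```text
the job is handed in; nothing more can be done
44.325 None
```

The job is done and handed in at 44.3 s of the 144 s allowed; sign-off gives no verdict.

**What I did:** I moved the bottle, jar and tin upright onto the mat. Then I set the plane sole down, lengthwise on the middle of the board, and put the tin, jar and bottle back on their own pads.

**Last checks:**
- **Jar, tin and bottle:** all three stand upright, and their axes measure within about 4 mm of their pad centres in the top view.
- **Plane:** it is about 41 mm from the far end of the board (40 mm would be exact). Sideways it is about 2 mm off the centre line in the wrist view. The top view read 4 mm off, but that outline includes the plane's visible side face, so I trusted the wrist view.
- **Mallet, chisel and square:** the mallet and chisel show no change in the image. The image comparison flagged the square, but an enlarged crop showed only the arm's shadow on it, with the square itself unmoved.
- **Look-alikes:** I left the pink tin and the green bottle alone.
- **Forces:** the wrist force stayed under 11 N at every reading I took.

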